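# End the batch at the cartridge capping machine

### The job

Lift the blue tube rack off the control pad and set it down flat on the grey bench mat, lengthwise along it, then end the batch by pressing, fully and one at a time, the large round key, the square key and the long bar key, in that order. Then move every sealed cartridge from the machine's catch tray into the grey tote, and only when the tray is empty press the small round key to start the next batch. Never press the cross-shaped key, and leave the other things on the bench where they stand.

Things in the scene. Friction and masses are not known exactly. Their poses are not given: they have to be found in the camera images.
- console: Control pad fixed to the bench, beige, 130 (x) x 196 (y) x 26 mm high, with five grey spring keys in two rows; its top carries a guard cheek along each y end (16 mm wide, centred at y = +-90 mm, top 44 mm over the bench). Origin: centre of its underside; x points away from the robot at yaw 0.
- tray_in (a point): Centre of the floor of the capping machine's catch tray (fixed): an open dark steel tray, 208 (x) x 178 (y) mm inside, floor 10 mm over the bench, a low lip 12 mm high and 4 mm thick round it. In this frame a sloping chute begins at y = -93 mm (rising to 57 mm over the floor at y = -174 mm) and the beige housing, 340 mm wide (x), 262 mm high over the bench, stands beyond y = -175 mm.
- rack: Blue tube rack, a block 62 (x) x 206 (y) x 34 mm high, about 160 g, with two rows of wells on top; it starts lying across the control pad on the two cheeks, 8 mm clear of the keys. Origin: centre of its underside.
- mat: Grey bench mat, fixed, 130 (x) x 260 (y) x 4 mm thick, beyond the control pad. Origin: centre of its underside.
- tote_in (a point): Centre of the inner floor of the open grey tote (fixed): 226 (x) x 176 (y) x 62 mm high outside, walls and floor 3 mm.
- key_round_top (a point): Centre of the top of the large round key, 30 mm across, in the far row, in the middle (console x +26 mm, y 0): stop. The top is 36 mm over the bench when up (10 mm over the pad).
- key_round (a joint): Travel of the large round key: 0 up, 0.006 m fully down; springs back; 1.2 N starts it, 4.1 N holds it down; counts as pressed beyond 0.004, as released below 0.002.
- key_square_top (a point): Centre of the top of the square key, 26 x 26 mm, in the far row, at the +y end (console x +26, y +50): release. The top is 36 mm over the bench when up (10 mm over the pad).
- key_square (a joint): Travel of the square key: 0 up, 0.006 m fully down; springs back; 1.2 N starts it, 4.1 N holds it down; counts as pressed beyond 0.004, as released below 0.002.
- key_bar_top (a point): Centre of the top of the long bar key, 60 mm along console y by 20 mm, in the near row (console x -26, y +34): clear count. The top is 36 mm over the bench when up (10 mm over the pad).
- key_bar (a joint): Travel of the long bar key: 0 up, 0.006 m fully down; springs back; 1.2 N starts it, 4.1 N holds it down; counts as pressed beyond 0.004, as released below 0.002.
- key_small_top (a point): Centre of the top of the small round key, 18 mm across, in the far row, at the -y end (console x +26, y -50): start. The top is 36 mm over the bench when up (10 mm over the pad).
- key_small (a joint): Travel of the small round key: 0 up, 0.006 m fully down; springs back; 1.2 N starts it, 4.1 N holds it down; counts as pressed beyond 0.004, as released below 0.002.
- key_cross_top (a point): Centre of the top of the cross-shaped key, 28 mm across, in the near row, on the -y side (console x -26, y -44): power off; must not be pressed. The top is 36 mm over the bench when up (10 mm over the pad).
- key_cross (a joint): Travel of the cross key: 0 up, 0.006 m fully down; springs back; 1.2 N starts it, 4.1 N holds it down; counts as pressed beyond 0.004, as released below 0.002.
- cart0: Sealed reagent cartridge (may be absent), white block with foil lid, 60 (x) x 28 (y) x 32 mm high, about 60 g. Origin: centre of its underside.
- cart1: Sealed reagent cartridge (may be absent), white block with foil lid, 60 (x) x 28 (y) x 32 mm high, about 60 g. Origin: centre of its underside.
- cart2: Sealed reagent cartridge (may be absent), white block with foil lid, 60 (x) x 28 (y) x 32 mm high, about 60 g. Origin: centre of its underside.
- cart3: Sealed reagent cartridge (may be absent), white block with foil lid, 60 (x) x 28 (y) x 32 mm high, about 60 g. Origin: centre of its underside.
- cart4: Sealed reagent cartridge (may be absent), white block with foil lid, 60 (x) x 28 (y) x 32 mm high, about 60 g. Origin: centre of its underside.
- bottle: Clear bottle with blue cap, 60 mm across, 130 high; bystander, not to be disturbed. Origin: centre of its underside.
- jar: Small amber jar, 44 mm across, 55 high; bystander, not to be disturbed. Origin: centre of its underside.
- pen_case: Tan cork pen case 24 x 90 x 16 mm; bystander, not to be disturbed. Origin: centre of its underside.
- dish: Pale round dish, 60 mm across, 14 high; bystander, not to be disturbed. Origin: centre of its underside.
Mind the look-alikes: they are no part of the job. Leave any black, green or red look-alike of the cart0 alone.

How it is judged:
By the outcome, as a careful person would: the job done as asked, in the order asked, and still so for the second after the job is handed in, with the robot touching nothing.
Of cart0, cart1, cart2, cart3, cart4 only 3 to 5 are there at a start; the rules pass over those that are not, and their reading is None.
At some moment in a run one of cart0, cart1, cart2, cart3, cart4 may be knocked a few centimetres aside while the robot is not near it.
Once in a run the grip may slacken for a moment while it holds something.
It also fails if it takes over 210 s, if anything falls off the work surface, if the arm or the gripper's body presses on something with over 40 N, if the wrist force passes 120 N, or if a joint passes its speed limit or range.

### The arm

A 7-joint arm with a two-finger parallel gripper is mounted at the origin on the work surface. World frame = base frame: x ahead of the robot, y to its left, z up, the work surface at z = 0. Lengths are in mm, angles in rad, forces in N, time in s.
With the tool pointing down it reaches from about 425 to 825 mm from the base axis. Payload 3.6 kg.
Tool frame: the origin (TCP) lies on the centre line of the jaws, within the pads' length; the fingertips stand 8 mm ahead of it and the grasp point (between the pads) lies 11 mm behind it; z points along the fingers, y is the line along which they close (so a half turn about z gives the same grasp; the last joint's range is limited). The gripper opens to 93 mm and grips with 3 to 60 N. Pads are 15 mm wide; open, the fingers measure 128 mm over their backs; the gripper's body (75 mm by 188 mm) begins 65 mm behind the grasp point.
Start: joints at [-1.2, 0.615, -0.013, 1.423, 0.008, 1.103, -0.04], TCP at [251.769, 599.228, 226.64] pointing down, gripper open.
Joint ranges: [-3.12, 3.12], [-0.3, 2.06], [-1.34, 1.32], [0.26, 2.42], [-1.36, 4.5], [0.01, 1.98], [-2.84, 2.84]. Speed limits (rad/s): [2.79, 2.79, 3.14, 3.14, 3.14, 3.14, 3.14].

### API

Orientations are given as a rotation vector (axis times angle).
In Python, from cell import bot gives the robot as it stands. Calls block until the motion is done:
- bot.goto(position, orientation): joint-space move of the TCP to a pose.
- bot.move_linear(position, ori=None, rate=150, guard=None): straight line of the TCP; ori=None keeps the orientation; rate is the mean speed in mm/s. With guard (N) it stops when the force on the tool has changed by that much, and returns True; else False.
- bot.move_j(angles): joint-space move.
- bot.set_gripper(opening): finger opening in mm; the grip force is fixed at half the most; returns when the fingers have stopped.
- bot.hold(seconds).
- bot.inverse_kinematics(position, orientation): joint angles nearest the present ones, or None.
- bot.camera(name): name is "side" or "top"; returns a dict with "color" (480x640x3 uint8, red, green, blue), "vertical_fov" (degrees; the focal length in pixels is half the picture's height over the tangent of half this angle, whatever the lens; pixels are square), "cx", "cy" (the principal point, pixels), "rvec" (rotation vector, rad) and "tvec" (3), from world to camera coordinates, as OpenCV has them. Camera axes: x right, y down, z forward; pixel columns grow to the right and rows downward; lengths in mm; the calibration is good to about 2 mm. A picture is of the moment at which its call begins. There is no depth.
A pose or a line that the arm cannot do raises bot.Unreachable and nothing moves.
- bot.job_done(): hands the job in; it is judged then, once.
Trained networks look in the newest picture that a camera, given by its name, has taken for a name from the list of things; names that differ only in an ending like _2 or _b are one class to them, and where a whole thing is asked for, a point or a joint stands for the part that bears it (a point fixed in the world has none). Each returns a list of dicts, best first, with "conf" (0 to 1); they miss things now and then, are a little off and sometimes report something else, mostly with a low value. They report only what shows in the picture. A call takes as long as a camera call. They do not tell look-alikes from the thing itself.
- bot.boxes_of(label, camera): "box" ([left, top, right, bottom] in pixels, round what is visible of it).
Readings, each from a call of its own:
- bot.read_time_s(): time.
- bot.read_q(): joint angles.
- bot.read_dq(): joint speeds.
- bot.read_tau(): joint torques, N m.
- bot.read_tool_pos(): TCP position.
- bot.read_eef_rot(): TCP orientation.
- bot.read_wrist_force(): force on the tool from outside, world axes, zero at the start.
- bot.read_torque(): the same for the moment, N m.
- bot.read_finger_gap(): finger opening in mm.
- bot.read_finger_force(): force on a finger pad.
Only numpy, scipy, OpenCV 4.12 (cv2) and the standard library are available. Lean on these libraries where they do the work, as an engineer would, in place of code of your own. Each camera call takes 0.05 s, during which the arm holds its last target. There are 200 camera calls.

## Working session

There is one attempt and no reset: what is moved stays moved. The work goes in short steps, each a Python script; the robot and the scene stay as the last script left them, time stands still between calls to the robot, and variables do not carry over. Pictures are saved under pics/ and viewed, at most 14 in all, crops included, and the job is handed in when it is done.

```bash
mkdir -p pics; ls; cat > h.py <<'E'
from cell import bot
import numpy as np, cv2
from scipy.spatial.transform import Rotation as R
def snap(cam,fn=None):
    c=bot.camera(cam)
    if fn: cv2.imwrite('pics/'+fn,c['color'][:,:,::-1])
    return c
def K(c):
    f=240/np.tan(np.radians(c['vertical_fov'])/2)
    return np.array([[f,0,c['cx']],[0,f,c['cy']],[0,0,1.]])
def p2w(c,u,v,z):
    Rm=R.from_rotvec(np.ravel(c['rvec'])).as_matrix(); t=np.ravel(c['tvec'])
    d=Rm.T@np.linalg.inv(K(c))@np.array([u,v,1.]); o=-Rm.T@t
    return o+d*(z-o[2])/d[2]
def w2p(c,P):
    return cv2.projectPoints(np.float64(P).reshape(-1,1,3),np.ravel(c['rvec']),np.ravel(c['tvec']),K(c),None)[0].reshape(-1,2)
def down(yaw): # tool y axis at world yaw+90
    return (R.from_euler('z',yaw)*R.from_euler('x',np.pi)).as_rotvec()
E
python3 - <<'E'
from h import *
for n in('top','side'):
    c=snap(n,n+'0.png'); print(n,c['vertical_fov'],c['cx'],c['cy'],p2w(c,320,240,0), 'campos',-R.from_rotvec(np.ravel(c['rvec'])).as_matrix().T@np.ravel(c['tvec']))
    for l in('console','rack','mat','cart0','bottle','jar','pen_case','dish'):
        print(l,[(np.round(b['box']).tolist(),round(b['conf'],2)) for b in bot.boxes_of(l,n)])
print(bot.read_eef_rot(),bot.read_time_s())
E
```

```text
pics
top 45.52024128162176 316.1753855031708 237.805345919768 [521.26209037 -30.01048043   0.        ] campos [ 394.7618106   -34.06259508 1298.2839201 ]
console [([270.0, 213.0, 364.0, 281.0], 0.89)]
rack [([270.0, 229.0, 369.0, 268.0], 0.63)]
mat [([256.0, 149.0, 374.0, 206.0], 0.74)]
cart0 [([425.0, 158.0, 458.0, 180.0], 0.95), ([438.0, 201.0, 457.0, 230.0], 0.94), ([451.0, 260.0, 472.0, 290.0], 0.88), ([475.0, 337.0, 504.0, 369.0], 0.82), ([418.0, 228.0, 434.0, 259.0], 0.81), ([427.0, 314.0, 452.0, 344.0], 0.71), ([455.0, 232.0, 477.0, 260.0], 0.59)]
bottle [([170.0, 120.0, 202.0, 156.0], 0.9), ([438.0, 203.0, 455.0, 231.0], 0.56)]
jar [([393.0, 141.0, 415.0, 162.0], 0.68)]
pen_case [([261.0, 298.0, 306.0, 312.0], 0.63), ([257.0, 150.0, 374.0, 207.0], 0.56)]
dish [([367.0, 298.0, 394.0, 323.0], 0.92)]
side 47.59491566239058 317.72563012675556 233.33647015946198 [512.46866191  -8.76007838   0.        ] campos [  61.12253175 -760.14125847 1142.19772023]
console [([383.0, 328.0, 407.0, 350.0], 0.64), ([281.0, 201.0, 362.0, 283.0], 0.6)]
rack [([289.0, 199.0, 358.0, 269.0], 0.89)]
mat [([330.0, 181.0, 416.0, 264.0], 0.66), ([382.0, 328.0, 410.0, 352.0], 0.26)]
cart0 [([358.0, 297.0, 386.0, 321.0], 0.86), ([301.0, 400.0, 330.0, 424.0], 0.76), ([296.0, 348.0, 323.0, 366.0], 0.71), ([382.0, 327.0, 409.0, 352.0], 0.69), ([434.0, 281.0, 462.0, 307.0], 0.67), ([393.0, 301.0, 420.0, 327.0], 0.63), ([356.0, 338.0, 383.0, 365.0], 0.61), ([294.0, 231.0, 300.0, 237.0], 0.5), ([200.0, 122.0, 302.0, 202.0], 0.48)]
bottle [([334.0, 109.0, 355.0, 153.0], 0.81), ([356.0, 337.0, 382.0, 364.0], 0.53)]
jar [([428.0, 245.0, 443.0, 273.0], 0.93), ([327.0, 182.0, 418.0, 265.0], 0.27)]
pen_case [([248.0, 227.0, 275.0, 257.0], 0.76)]
dish [([283.0, 296.0, 310.0, 319.0], 0.68), ([360.0, 298.0, 386.0, 321.0], 0.32)]
[-6.20711965e-01 -3.07960788e+00  2.65184403e-07] 0.9
```

View pics/top0.png

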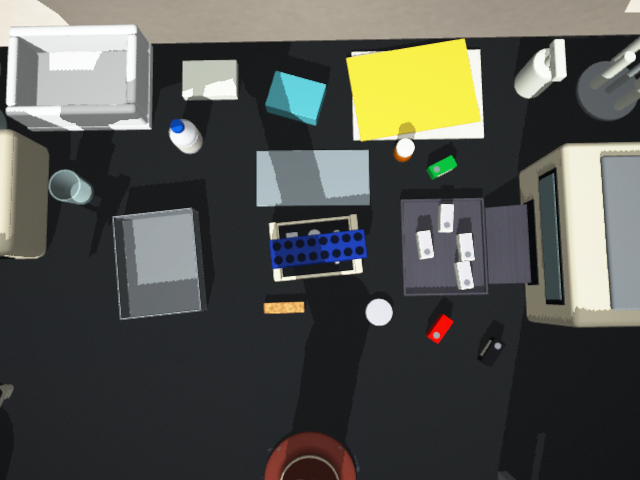

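```bash
python3 - <<'E'
import cv2
im=cv2.imread('pics/top0.png')[130:390,240:530]
cv2.imwrite('pics/crop0.png',cv2.resize(im,None,fx=2.3,fy=2.3,interpolation=cv2.INTER_CUBIC))
E
```

```text
(no output)
```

View pics/crop0.png

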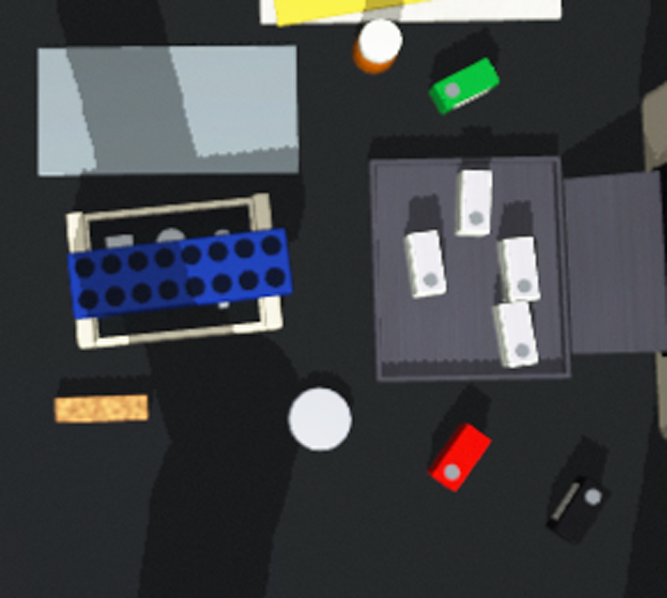

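View pics/side0.png

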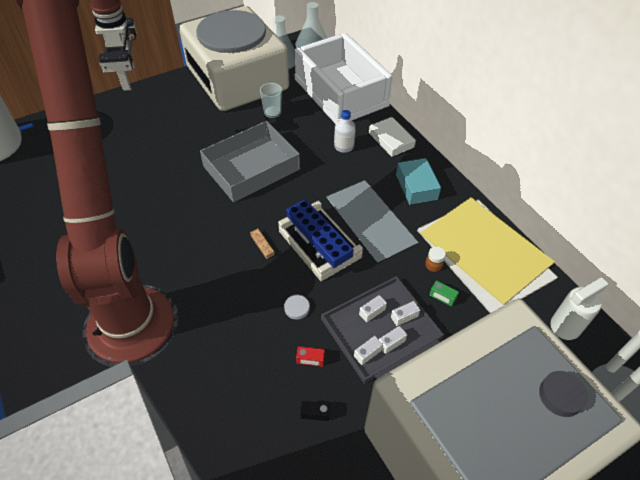

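Candidates for the cartridges: white blocks in the tray at top-view pixels (446,218), (425,245), (465,247) and (464,275). The green (442,167), red (440,329) and black (490,349) blocks lie outside the tray and are look-alikes. The enlarged crop confirms four white ones. The grey tote is at (160,262); the white bin at (80,78) is a different object. Next I'll measure the poses.

```bash
cat >> h.py <<'E'
def rect(c,mask,z,minA=100):
    """oriented rectangles (centre,long-axis yaw,len,wid) in world at height z"""
    out=[]
    cs,_=cv2.findContours(mask.astype(np.uint8),cv2.RETR_EXTERNAL,cv2.CHAIN_APPROX_NONE)
    for k in cs:
        if cv2.contourArea(k)<minA: continue
        P=np.array([p2w(c,u,v,z)[:2] for u,v in k[:,0]],np.float32)
        (x,y),(w,h),a=cv2.minAreaRect(P); a=np.radians(a)
        if w<h: w,h,a=h,w,a+np.pi/2
        a=(a+np.pi/2)%np.pi-np.pi/2
        out.append((x,y,a,w,h))
    return out
def roi(c,pts):
    m=np.zeros((480,640),np.uint8); cv2.fillPoly(m,[np.int32(pts)],1); return m>0
E
python3 - <<'E'
from h import *
c=snap('top'); hsv=cv2.cvtColor(c['color'],cv2.COLOR_RGB2HSV).astype(int); H,S,V=hsv[...,0],hsv[...,1],hsv[...,2]
sh=lambda n,l:print(n,[np.round(r,3).tolist() for r in l])
m=((H>105)&(H<130)&(S>150)&(V>50)).astype(np.uint8)*roi(c,[(250,210),(390,210),(390,290),(250,290)])
sh('rack',rect(c,cv2.morphologyEx(m,cv2.MORPH_CLOSE,np.ones((5,5))),78))
for th in (120,150,190):
  m=(V>th)&(S<60)&roi(c,[(403,200),(486,200),(486,293),(403,293)]); sh('cart%d'%th,rect(c,m,42,60))
m=(V>75)&(S<60)&roi(c,[(245,140),(380,140),(380,212),(245,212)]); sh('mat',rect(c,cv2.morphologyEx(m.astype(np.uint8),cv2.MORPH_CLOSE,np.ones((5,5))),4))
# console cheek corners from crop pixels (z=44)
for q in [(67,214),(84,212),(252,195),(269,193),(282,327),(263,330),(97,346),(78,348)]: print('con',np.round(p2w(c,240+q[0]/2.3,130+q[1]/2.3,44),1))
for q in [(402,199),(484,198),(488,294),(404,296)]: print('tray',np.round(p2w(c,*q,22),1))
for q in [(113,216),(193,208),(201,309),(120,319)]: print('tote rim?',np.round(p2w(c,*q,62),1))
im=cv2.resize(c['color'][190:340,90:220,::-1],None,fx=4,fy=4,interpolation=cv2.INTER_CUBIC)
im2=cv2.resize(c['color'][195:295,255:385,::-1],None,fx=4,fy=4,interpolation=cv2.INTER_CUBIC)
o=np.zeros((600,520*1,3),np.uint8); 
cv2.imwrite('pics/totecrop.png',im); cv2.imwrite('pics/concrop.png',cv2.resize(im2,None,fx=1.5,fy=1.5))
E
```

```text
rack [[495.072, -25.073, -1.466, 206.397, 64.527]]
cart120 [[466.77, -345.18, -0.078, 124.224, 43.372], [503.667, -259.603, 0.128, 62.618, 33.618], [561.926, -308.132, -0.038, 63.162, 33.036]]
cart150 [[466.68, -346.269, -0.077, 124.201, 41.039], [504.023, -260.391, 0.092, 62.159, 32.435], [561.888, -309.444, -0.114, 65.276, 30.959]]
cart190 [[466.586, -348.407, -0.078, 124.084, 36.747], [504.499, -261.305, 0.092, 60.911, 29.977], [562.85, -310.086, -0.097, 62.431, 28.704]]
mat [[665.769, -14.798, 1.568, 259.912, 130.85]]
con [556.3  81.8  44. ]
con [558.   65.4  44. ]
con [572.  -96.3  44. ]
con [ 573.7 -112.7   44. ]
con [ 444.8 -122.4   44. ]
con [ 442.2 -104.2   44. ]
con [429.3  53.9  44. ]
con [427.7  72.   44. ]
tray [ 609.2 -216.3   22. ]
tray [ 608.6 -400.6   22. ]
tray [ 393.5 -400.1   22. ]
tray [ 391.7 -214.4   22. ]
tote rim? [574.8 422.2  62. ]
tote rim? [589.8 246.8  62. ]
tote rim? [370.  227.8  62. ]
tote rim? [351.  402.2  62. ]
```

View pics/totecrop.png

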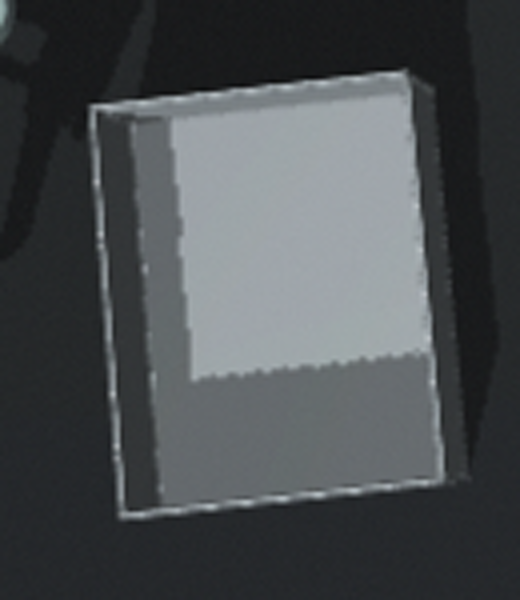

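View pics/concrop.png

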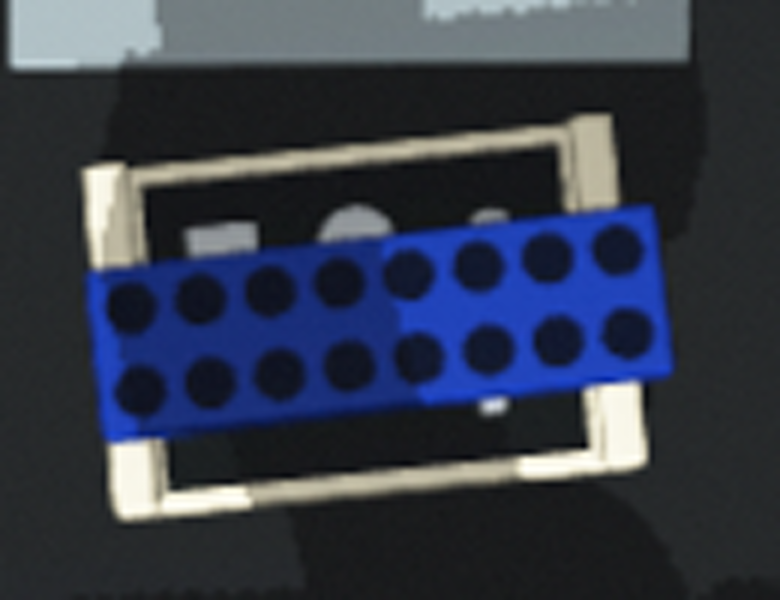

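The tote crop shows the rim corners at roughly (113,216), (192,208), (200,311) and (120,319). In the pad crop, the rack lies across both cheeks, its long axis nearly along the pad's y. Now I'll move the rack.

```bash
cat >> h.py <<'E'
def ori(yaw):
    """tool-down, tool y along world yaw+90; half turn chosen for small last joint"""
    p=bot.read_tool_pos(); best=None
    for k in (0,np.pi):
        o=down(yaw+k); q=bot.inverse_kinematics(p,o)
        if q is not None and (best is None or abs(q[6])<best[0]): best=(abs(q[6]),o)
    return best[1]
CON=np.array([500.6,-20.3]); CY=0.082
def con(x,y): return CON+np.array([[np.cos(CY),-np.sin(CY)],[np.sin(CY),np.cos(CY)]])@[x,y]
E
python3 - <<'E'
from h import *
x,y,a=495.3,-25,0.105
o=ori(a+np.pi/2)
bot.goto([x,y,200],o); 
bot.set_gripper(93)
bot.move_linear([x,y,90],rate=150); print('hit',bot.move_linear([x,y,55],rate=50,guard=6))
bot.set_gripper(50); print(bot.read_finger_gap(),bot.read_finger_force())
bot.move_linear([x,y,65],rate=40); print(bot.read_finger_gap(),bot.read_wrist_force())
bot.move_linear([x,y,130],rate=120)
snap('side','lift.png'); print(bot.read_finger_gap(),bot.read_tool_pos(),bot.read_time_s(),bot.read_q())
E
```

```text
hit False
61.660440697947045 30.000075101852417
61.689235694184966 [ 0.38449941 -0.12416496 -1.94901528]
61.58017562209444 [494.53451089 -24.80832463 129.22535218] 7.025 [-0.22414782  0.53080086  0.33795892  1.98458214 -0.27316675  0.67153098
  0.39153779]
```

View pics/lift.png

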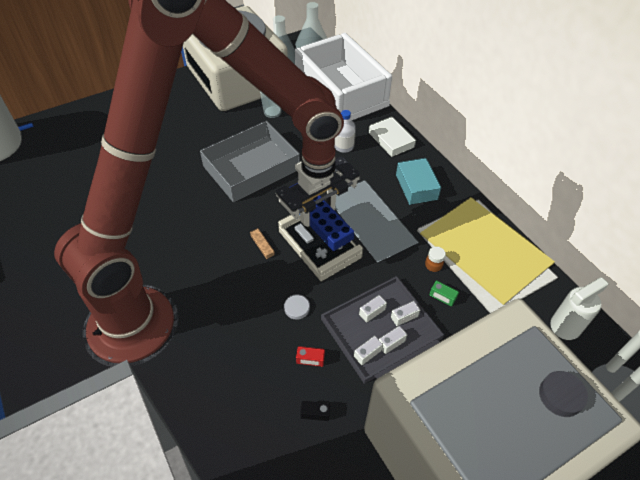

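The rack is lifted and level at side pixel (330,225). Next I'll place it on the mat, which the measured corners put at yaw ≈ 0.

```bash
python3 - <<'E'
from h import *
x,y=664,-15
o=ori(np.pi/2-0.003)
bot.move_linear([x,y,110],o,rate=120); print(bot.read_finger_gap(),bot.read_wrist_force())
bot.move_linear([x,y,35],rate=100)
print('hit',bot.move_linear([x,y,11],rate=25,guard=4),bot.read_tool_pos(),bot.read_finger_gap())
bot.set_gripper(90); bot.hold(.2)
bot.move_linear([x,y,160],rate=150)
p=con(26,0); bot.set_gripper(0); bot.goto([p[0],p[1],150],ori(CY)); print(bot.read_q(),bot.read_finger_gap())
snap('side','placed.png')
p=bot.read_tool_pos(); 
# sidestep for a top view of the pad
bot.goto([480,150,200],ori(CY)); c=snap('top'); print(bot.read_time_s())
m=c['color'][130:300,245:385,::-1]; cv2.imwrite('pics/pad.png',cv2.resize(m,None,fx=3.5,fy=3.5,interpolation=cv2.INTER_CUBIC))
hsv=cv2.cvtColor(c['color'],cv2.COLOR_RGB2HSV).astype(int);H,S,V=[hsv[...,i] for i in range(3)]
m=((H>105)&(H<130)&(S>150)&(V>50)).astype(np.uint8)*roi(c,[(250,140),(390,140),(390,290),(250,290)])
print(rect(c,cv2.morphologyEx(m,cv2.MORPH_CLOSE,np.ones((5,5))),38))
for n,q in dict(round=(26,0),sq=(26,50),bar=(-26,34),small=(26,-50),cross=(-26,-44)).items():
  u=w2p(c,[*con(*q),36])[0]; print(n,u,(u-[245,130])*3.5)
E
```

```text
61.740044765347285 [ 0.28179124  0.09803598 -1.60799096]
hit True [663.74192384 -14.95552312  15.16977868] 61.90837539533918
[-0.50268008  0.63580846  0.78759867  1.88726616 -0.58661236  0.86420812
 -0.90293885] 0.18761674604291098
15.5583
[(658.701416015625, -16.459182739257812, np.float64(1.569331854511462), 201.79502868652344, 64.7389144897461)]
round [314.55597561 236.15187092] [243.44591462 371.53154822]
sq [292.12687806 238.32366053] [164.94407321 379.13281185]
bar [301.48650368 260.93176093] [197.70276287 458.26116326]
small [336.98761366 233.97983532] [321.95664783 363.9294236 ]
cross [336.62437226 257.53147843] [320.6853029  446.36017452]
```

View pics/pad.png

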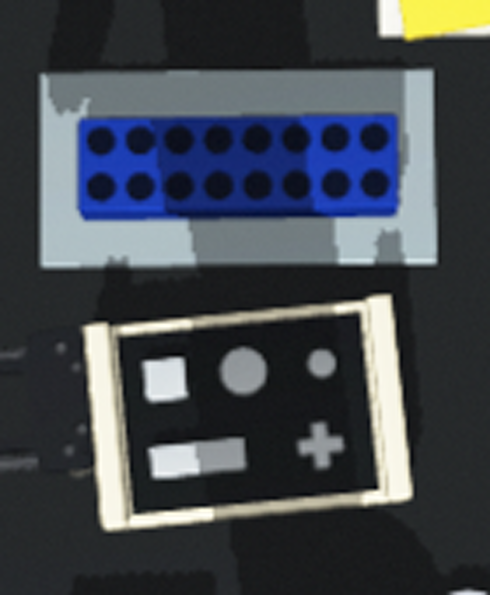

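The rack lies flat and aligned on the mat. The predicted key positions coincide with the keys: square (165,380), round (243,371), small (322,364), bar (198,458), cross (321,446). Now I'll press the three keys.

```bash
cat >> h.py <<'E'
def press(x,y):
    p=con(x,y); bot.goto([p[0],p[1],90],ori(CY)); bot.move_linear([p[0],p[1],52],rate=80); bot.hold(.2)
    f0=bot.read_wrist_force()[2]
    h=bot.move_linear([p[0],p[1],36],rate=12,guard=12); 
    print('press',h,bot.read_tool_pos().round(1) if hasattr(bot.read_tool_pos(),'round') else bot.read_tool_pos(),bot.read_wrist_force()[2]-f0)
    bot.hold(.2); print(bot.read_tool_pos()[2],bot.read_wrist_force()[2]-f0)
    bot.move_linear([p[0],p[1],90],rate=60); bot.hold(.2)
E
python3 - <<'E'
from h import *
bot.set_gripper(0)
bot.goto([*con(26,20),140],ori(CY))
for q in [(26,0),(26,50),(-26,34)]: press(*q)
print(bot.read_time_s())
E
```

```text
press True [526.5 -18.2  38.4] 4.963189180942046
38.36143650063112 5.276489045177683
press True [522.4  31.7  38.4] 5.086153818318888
38.353509471997775 4.081521315481952
press True [471.9  11.5  38.3] 6.11864984665451
38.30270977837819 5.3048689323498
28.6833
```

All three presses bottomed out (5.6 mm travel, at least 4.1 N held). Now the cartridges, starting with the free-standing one.

```bash
cat >> h.py <<'E'
def carts(name=None):
    c=snap('top'); hsv=cv2.cvtColor(c['color'],cv2.COLOR_RGB2HSV).astype(int)
    q=w2p(c,[[607,-218,12],[607,-399,12],[392,-399,12],[392,-218,12]])
    m=((hsv[...,2]>185)&(hsv[...,1]<60)&roi(c,q+np.array([[-12,-12],[3,-12],[3,3],[-12,3]])*0+0)).astype(np.uint8)
    m=cv2.morphologyEx(m,cv2.MORPH_CLOSE,np.ones((3,3)))
    if name:
        b=c['color'][185:310,390:545,::-1]; cv2.imwrite('pics/'+name,cv2.resize(b,None,fx=4,fy=4,interpolation=cv2.INTER_CUBIC))
    out=[];n,L,st,_=cv2.connectedComponentsWithStats(m)
    for i in range(1,n):
        A=st[i,4]
        if A<150: continue
        k=max(1,round(A/430)); yx=np.argwhere(L==i).astype(np.float32)
        lab=np.zeros(len(yx),int)
        if k>1: lab=cv2.kmeans(yx,k,None,(3,50,.1),5,cv2.KMEANS_PP_CENTERS)[1].ravel()
        for j in range(k):
            mm=np.zeros((480,640),np.uint8); t=yx[lab==j].astype(int); mm[t[:,0],t[:,1]]=1
            out+= [(*r,A) for r in rect(c,mm,42,60)]
    return out
TOTE=np.array([471.4,324.8]); TY=0.085
def tote(x,y): return TOTE+np.array([[np.cos(TY),-np.sin(TY)],[np.sin(TY),np.cos(TY)]])@[x,y]
def pick(x,y,a):
    o=ori(a); bot.goto([x,y,150],o); bot.set_gripper(56)
    o=ori(a); bot.goto([x,y,110],o)
    bot.move_linear([x,y,60],rate=120); h=bot.move_linear([x,y,24],rate=60,guard=6)
    bot.set_gripper(15); g=bot.read_finger_gap(); print('pick hit',h,'z',bot.read_tool_pos()[2],'gap',g)
    bot.move_linear([x,y,130],rate=120); bot.hold(.1); print('gap lifted',bot.read_finger_gap(),bot.read_finger_force())
def place(tx,ty):
    p=tote(tx,ty)
    bot.goto([500,0,180],ori(TY)); bot.goto([*p,150],ori(TY)); print('gap',bot.read_finger_gap())
    bot.move_linear([*p,60],rate=150); h=bot.move_linear([*p,15],rate=50,guard=5)
    print('place hit',h,bot.read_tool_pos(),bot.read_finger_gap())
    bot.set_gripper(46); bot.move_linear([*p,140],rate=180)
E
python3 - <<'E'
from h import *
bot.goto([480,150,200],ori(TY))
l=carts('tray1.png'); [print(np.round(r,3)) for r in l]
E
```

```text
[ 5.62851e+02 -3.10083e+02 -9.70000e-02  6.24310e+01  2.89740e+01
  3.53000e+02]
[ 5.04616e+02 -2.61295e+02  9.20000e-02  6.11470e+01  2.99770e+01
  3.50000e+02]
[ 4.40074e+02 -3.41247e+02  3.80000e-02  6.13620e+01  2.86090e+01
  6.78000e+02]
[ 4.99981e+02 -3.50736e+02  4.10000e-02  6.02480e+01  2.84750e+01
  6.78000e+02]
```

View pics/tray1.png

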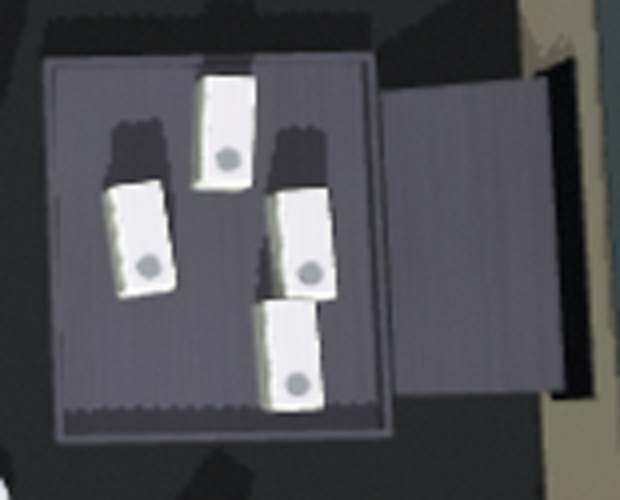

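The crop confirms four white cartridges in the tray. I'll open the jaws to only 42 mm so the fingers stay inside the lip.

```bash
sed -i 's/set_gripper(56)/set_gripper(42)/; s/\[x,y,24\],rate=60/[x,y,zz],rate=60/; s/def pick(x,y,a):/def pick(x,y,a,zz=26):/' h.py
python3 - <<'E'
from h import *
pick(504.4,-261.3,.092,28); place(55,38)
bot.goto([480,150,200],ori(TY))
l=carts(); [print(np.round(r,3)) for r in l]; print(bot.read_time_s())
snap('side','s1.png')
E
```

```text
pick hit False z 28.347618991706376 gap 27.458525800954078
gap lifted 27.60249044319792 29.94162082672119
gap 27.4964687073075
place hit True [522.428467   367.18649049  21.04380871] 27.59686941472643
[ 5.62851e+02 -3.10083e+02 -9.70000e-02  6.24310e+01  2.89740e+01
  3.50000e+02]
[ 4.40070e+02 -3.41182e+02  3.60000e-02  6.13580e+01  2.85000e+01
  6.77000e+02]
[ 4.99981e+02 -3.50736e+02  4.10000e-02  6.02480e+01  2.84750e+01
  6.77000e+02]
43.925
```

View pics/s1.png

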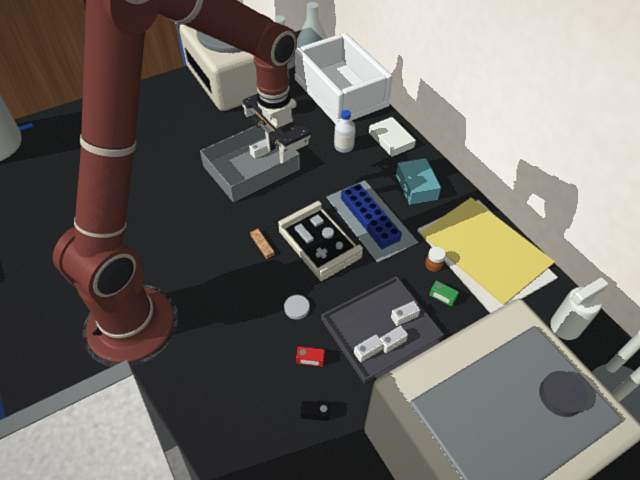

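The first cartridge is in the tote (side pixel 260,148) and the pad and rack are fine. I'll continue with a fresh look before each grasp and stop if anything is off.

```bash
python3 - <<'E'
from h import *
slots=[(55,-38),(-45,38),(-45,-38)]
for s in slots:
    l=sorted(carts(),key=lambda r:-r[0]); print([np.round(r[:5],2).tolist() for r in l])
    if not l: break
    x,y,a,w,h,_=l[0]
    if not(56<w<67 and 25<h<34): print('odd');break
    pick(x,y,a)
    if bot.read_finger_gap()<24: print('lost');break
    place(*s)
    bot.goto([480,150,200],ori(TY))
print([np.round(r[:5],2).tolist() for r in carts('tray2.png')],bot.read_time_s())
snap('top','top2.png')
E
```

```text
[[562.85, -310.08, -0.1, 62.43, 28.97], [499.98, -350.74, 0.04, 60.25, 28.47], [440.07, -341.18, 0.04, 61.36, 28.5]]
pick hit False z 26.422458104462095 gap 27.63333254408082
gap lifted 27.916858363501195 29.88351434469223
gap 27.669977973508647
place hit True [528.91766565 291.59475619  19.13200015] 27.39192745701764
[[499.98, -350.74, 0.04, 60.25, 28.47], [440.07, -341.25, 0.04, 61.36, 28.61]]
pick hit False z 26.399334373089015 gap 27.63395499082159
gap lifted 27.94341405677078 29.999820291996002
gap 27.69072658366083
place hit True [422.83160754 358.65671232  19.16425689] 27.954904598222917
[[438.93, -341.38, 0.04, 60.2, 28.78]]
pick hit False z 26.34765426990958 gap 27.67713700214707
gap lifted 27.814591244038287 29.99985784292221
gap 27.886949595446875
place hit True [429.31467801 283.0936661   19.05638771] 27.659974025418304
[] 81.55
```

View pics/top2.png

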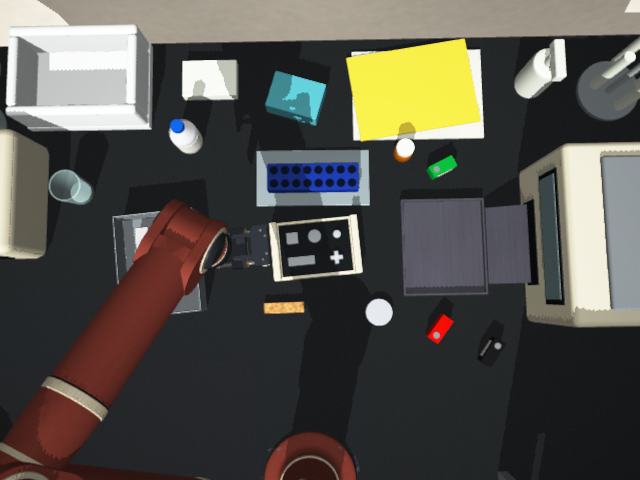

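The tray (445,245) is empty. I'll check the tote contents with the arm clear before pressing the small key.

```bash
python3 - <<'E'
from h import *
bot.set_gripper(0); bot.goto([*con(26,-50),140],ori(CY)); c=snap('top'); s=snap('side')
a=cv2.resize(c['color'][190:340,90:400,::-1],None,fx=2.4,fy=2.4); b=cv2.resize(s['color'][100:215,180:424,::-1],(a.shape[1],236))
cv2.imwrite('pics/tote2.png',np.vstack([a,b])); print(len(carts()))
E
```

```text
0
```

View pics/tote2.png

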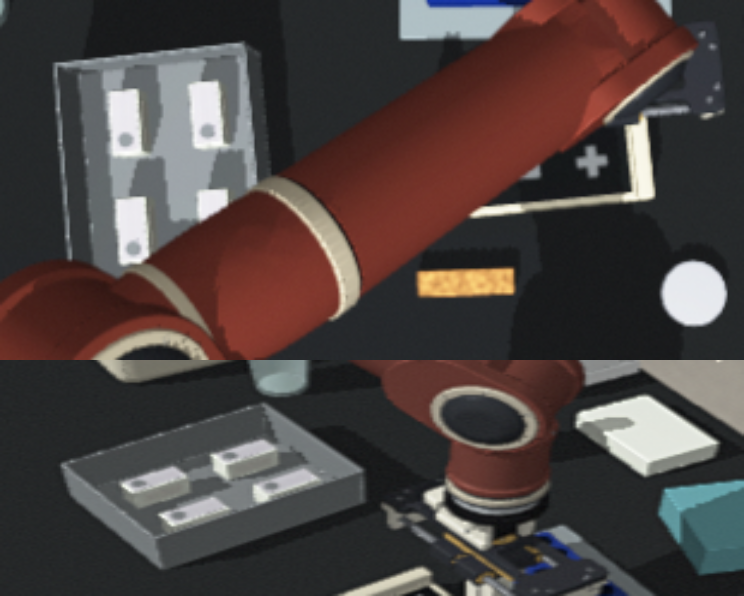

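All four cartridges sit flat in the tote. Next I'll press the small key, retreat and hand in.

```bash
python3 - <<'E'
from h import *
press(26,-50)
bot.move_linear([*con(26,-50),160],rate=120); bot.goto([480,150,220],ori(TY)); bot.hold(.3)
c=snap('top','end.png'); print(len(carts()),bot.read_time_s())
E
```

```text
press True [530.6 -68.   38.4] 4.7655940858368835
38.37202619737755 5.238029613437106
0 89.2583
```

View pics/end.png

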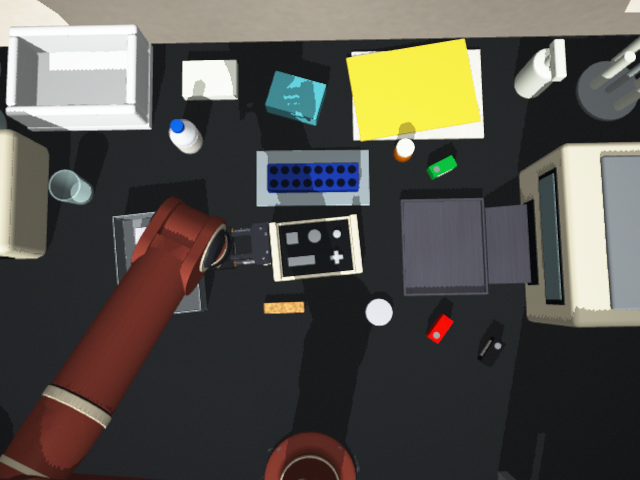

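The tray is empty, the rack is on the mat at (313,177), and the bystanders have not moved. Handing in.

```bash
python3 -c "
from cell import bot
print(bot.job_done())"
```

```text
the job is handed in; nothing more can be done
None
```

I moved the rack onto the mat, pressed the large round, square and bar keys in order, put all four cartridges in the grey tote, then pressed the small round key and handed the job in at about 89 s; no verdict came back.

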